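# Find the brass weight by hefting three tins

### The arm

A 7-joint arm with a two-finger parallel gripper is mounted at the origin on a cart in front of the work surface, level with it; the furniture and walls round the work are solid. World frame = base frame: x ahead of the robot, y to its left, z up, the work surface at z = 0. Lengths are in mm, angles in degrees, forces in N, time in s.
With the tool pointing down it reaches from about 375 to 925 mm from the base axis. Payload 3.1 kg.
Tool frame: the origin (TCP) lies midway between the tips of the shut fingers; the grasp point (between the pads) lies 19 mm behind it; z points along the fingers, y is the line along which they close (so a half turn about z gives the same grasp; the last joint's range is limited). The gripper opens to 85 mm and grips with 20 to 120 N. Pads are 22 mm wide; open, the fingers measure 114 mm over their backs; the gripper's body (76 mm by 85 mm) begins 54 mm behind the grasp point. The pads swing forward as they close: fully open they stand 13 mm farther back than shut.
Start: joints at [66.99, 21.939, 2.515, 91.553, -1.026, 66.532, -2.859], TCP at [194.466, -620.231, 231.269] pointing down, gripper open.
Joint ranges: [-149.38, 149.38], [-23.57, 123.04], [-84.95, 90], [0, 143.3], [-89.99, 269.99], [3.08, 112.72], [-163.45, 163.45]. Speed limits (degrees/s): [159.86, 159.86, 180, 180, 180, 180, 180].

### API

Orientations are given as [roll, pitch, yaw] about the fixed x, y, z axes, in that order (R = Rz(yaw) Ry(pitch) Rx(roll)).
In Python, from rig import r gives the robot as it stands. The module is installed in compiled form; this text tells all that it offers.
- The arm moves only by the tool drive_tool, never from a script. Its argument "commands" is one flat list of numbers, 7 for each row, row after row: the turn, a rotation vector about the tool's x, y, z normalised to -1 to 1, where 1 is 120 degrees, then the shift along the tool's x, y, z normalised to -1 to 1, where 1 is 250 mm, then the gripper command: -1 is shut, 1 is fully open, values between are in proportion. In form: [ax, ay, az, x, y, z, fingers, ax, ay, az, x, y, z, fingers, ...]. A call has exactly 10 rows; each row is the pose to reach, as a shift and turn from the pose commanded when the call began, along the tool's axes at that moment; what a row does not reach only later rows make up. A row lasts 1/10 s, in which the tool goes at most 50 mm and 8.59 degrees, less where a joint would pass 70% of its speed; a pose out of reach is approached as far as the arm can. A call with a number of a shift or a turn outside -1 to 1 is refused whole. A call with a gripper value outside its range is refused whole. The fingers move at their own pace and stop on an object; "grip_force" is the grip in N (left out, the last holds). Time passes only in rows, so rows that repeat a pose let the fingers close, or fill a call up. It gives the time, the measured TCP pose, the force, the opening and the grip force at its end, in the units of the state.
- r.read_state(): the state, without advancing time (a new reading comes with each control period).
- r.get_image(name): name is "scene" or "top" or "wrist"; returns a dict with "image" (420x560x3 uint8, red, green, blue), "fx", "fy", "cx", "cy" (pixels), "R" (3x3) and "t" (3): a world point X has camera coordinates R X + t. Camera axes: x right, y down, z forward; pixel columns grow to the right and rows downward; lengths in mm; the calibration is good to about 2 mm. A picture is of the moment at which its call begins. There is no depth.
- r.close_job(): hands the job in; it is judged then, once.
The state is a dict: "t": time; "joints": joint angles; "qvel": joint speeds; "joint_efforts": joint torques, N m; "eef_pos": TCP position; "orientation": TCP orientation; "wrist_force": force on the tool from outside, world axes, zero at the start; "moment": the same for the moment, N m; "finger_gap": opening from 0.0 (shut) to 1.0 (fully open); "grasp_force": force on a finger pad.
Only numpy, scipy, OpenCV 4.12 (cv2) and the standard library are available. Lean on these libraries where they do the work, as an engineer would, in place of code of your own. Each camera call takes 0.05 s, during which the arm holds its last target. There are 200 camera calls.

### The job

One of the three closed tins on the plywood board holds the brass weight for the kitchen scale and is clearly the heaviest. Heft them one at a time from left to right, lifting each a hand's breadth off the board and setting it back upright on the board, and let go of it before the next; when all three are back, take the heaviest again, hold it up upright at least 15 cm above the board and finish while still holding it there. Tip no tin over and leave the tape roll, the brown bowl and the shaker alone.

Things in the scene. Friction and masses are not known exactly. Their poses are not given: they have to be found in the camera images.
- board: a plywood board lying fixed on the table, 140 mm (its x) by 460 mm (its y, along the row of tins) by 18 mm thick; origin: centre of its underside, so its top is 18 mm above the origin.
- tin_left: left of three identical plain metal tins in a row across the board, seen from the robot (largest y). Upright cylinder, 54 mm diameter, 84 mm tall, lid fixed. Origin: centre of the underside, z up; yaw means nothing. A hidden plug inside may rattle. By plug the tins weigh 0.60-0.70 kg (brass), 0.33-0.37 kg and 0.20-0.22 kg in all; which is which varies unseen.
- tin_middle: middle of three identical plain metal tins in a row across the board, seen from the robot (between the others). Upright cylinder, 54 mm diameter, 84 mm tall, lid fixed. Origin: centre of the underside, z up; yaw means nothing. Neighbouring tins stand at least 115 mm apart, centre to centre. Stiff walls: a firm grip (40 N) is fine. Weight as told for the left tin.
- tin_right: right of three identical plain metal tins in a row across the board, seen from the robot (smallest y). Upright cylinder, 54 mm diameter, 84 mm tall, lid fixed. Origin: centre of the underside, z up; yaw means nothing. Weight as told for the left tin: any of the three may be the heaviest.
- tape: a roll of brown tape lying flat, 94 mm across, 48 mm tall. A bystander, loose, behind or beside the board; leave it where it is. Origin: centre of its underside.
- brown_bowl: a reddish-brown earthenware bowl, 135 mm across, 61 mm tall. A bystander, loose, behind or beside the board; leave it where it is. Origin: centre of its underside.
- mill: a small glass salt shaker with a grey domed cap, 44 mm diameter, 90 mm tall. A bystander, loose, behind or beside the board; leave it where it is. Origin: centre of its underside.
Mind the look-alikes: they are no part of the job. Leave any green or red look-alike of the tin_left alone.

How it is judged (in metres and radians):
On the way, in this order (a step that is already met when the one before it is completed fails the run):
1. the left tin is held clear of the board (at least 2 cm) while the other two stand on it (z of tin_left in the frame of board above 0.038 m and contact force between the fingers and tin_left above 1 N and contact force between tin_left and board below 0.05 N and contact force between each of tin_middle, tin_right and board above 0.8 N and angle between each of tin_middle, tin_right's own z axis and vertical below 0.15 rad and z of each of tin_middle, tin_right in the frame of board below 0.03 m), for 0.3 s.
2. the middle tin is held clear of the board (at least 2 cm) while the other two stand on it (z of tin_middle in the frame of board above 0.038 m and contact force between the fingers and tin_middle above 1 N and contact force between tin_middle and board below 0.05 N and contact force between each of tin_left, tin_right and board above 0.8 N and angle between each of tin_left, tin_right's own z axis and vertical below 0.15 rad and z of each of tin_left, tin_right in the frame of board below 0.03 m), for 0.3 s.
3. the right tin is held clear of the board (at least 2 cm) while the other two stand on it (z of tin_right in the frame of board above 0.038 m and contact force between the fingers and tin_right above 1 N and contact force between tin_right and board below 0.05 N and contact force between each of tin_left, tin_middle and board above 0.8 N and angle between each of tin_left, tin_middle's own z axis and vertical below 0.15 rad and z of each of tin_left, tin_middle in the frame of board below 0.03 m), for 0.3 s.
4. all three tins stand upright on the board again, let go (contact force between each of tin_left, tin_middle, tin_right and board above 0.8 N and angle between each of tin_left, tin_middle, tin_right's own z axis and vertical below 0.15 rad and z of each of tin_left, tin_middle, tin_right in the frame of board below 0.03 m and contact force between the fingers and tin_left below 0.1 N and contact force between the fingers and tin_middle below 0.1 N and contact force between the fingers and tin_right below 0.1 N), for 0.2 s.
At the end, for the whole second after the job is handed in: One tin is held still in the fingers, at least 10 cm clear of the board, tilted under 20 degrees, touching neither board nor tins; the other two stand upright on the board, untouched, each pressing on it with under 4.7 N (so neither is the heaviest, 5.9 N or more) (((z of tin_left in the frame of board above 0.118 m and contact force between the fingers and tin_left above 1 N and contact force between tin_left and board below 0.05 N and angle between tin_left's own z axis and vertical below 0.35 rad and linear speed of tin_left below 0.05 m/s and contact force between tin_middle and board between 0.8 and 4.7 N and angle between each of tin_middle, tin_right's own z axis and vertical below 0.15 rad and z of each of tin_middle, tin_right in the frame of board below 0.03 m and contact force between the fingers and tin_middle below 0.1 N and contact force between tin_left and tin_middle below 0.05 N and linear speed of each of tin_middle, tin_right below 0.03 m/s and contact force between tin_right and board between 0.8 and 4.7 N and contact force between the fingers and tin_right below 0.1 N and contact force between tin_left and tin_right below 0.05 N) or (z of tin_middle in the frame of board above 0.118 m and contact force between the fingers and tin_middle above 1 N and contact force between tin_middle and board below 0.05 N and angle between tin_middle's own z axis and vertical below 0.35 rad and linear speed of tin_middle below 0.05 m/s and contact force between tin_left and board between 0.8 and 4.7 N and angle between each of tin_left, tin_right's own z axis and vertical below 0.15 rad and z of each of tin_left, tin_right in the frame of board below 0.03 m and contact force between the fingers and tin_left below 0.1 N and contact force between tin_middle and tin_left below 0.05 N and linear speed of each of tin_left, tin_right below 0.03 m/s and contact force between tin_right and board between 0.8 and 4.7 N and contact force between the fingers and tin_right below 0.1 N and contact force between tin_middle and tin_right below 0.05 N) or (z of tin_right in the frame of board above 0.118 m and contact force between the fingers and tin_right above 1 N and contact force between tin_right and board below 0.05 N and angle between tin_right's own z axis and vertical below 0.35 rad and linear speed of tin_right below 0.05 m/s and contact force between tin_left and board between 0.8 and 4.7 N and angle between each of tin_left, tin_middle's own z axis and vertical below 0.15 rad and z of each of tin_left, tin_middle in the frame of board below 0.03 m and contact force between the fingers and tin_left below 0.1 N and contact force between tin_right and tin_left below 0.05 N and linear speed of each of tin_left, tin_middle below 0.03 m/s and contact force between tin_middle and board between 0.8 and 4.7 N and contact force between the fingers and tin_middle below 0.1 N and contact force between tin_right and tin_middle below 0.05 N))); the arm keeps its last pose, push and grip.
It fails at once if a tin is tipped over (angle between any of tin_left, tin_middle, tin_right's own z axis and vertical above 0.7 rad).
It fails at once if the tape roll is disturbed (distance of tape from where it was at the start of the episode above 0.04 m).
It fails at once if the bowl is disturbed (distance of brown_bowl from where it was at the start of the episode above 0.04 m).
It fails at once if the salt shaker is disturbed (distance of mill from where it was at the start of the episode above 0.04 m).
It also fails if it takes over 72 s, if anything falls off the work surface, if the arm or the gripper's body presses on something with over 40 N, if the wrist force passes 120 N, or if a joint passes its speed limit or range.

## Working session

There is one attempt and no reset: what is moved stays moved. The work goes in short steps, Python scripts to look and compute and a tool call to move; the robot and the scene stay as the last step left them, time stands still between calls to the robot, and variables do not carry over. Pictures are saved under pics/ and viewed, at most 10 in all, crops included, and the job is handed in when it is done.

Besides the shell and the picture viewer there is one more tool, called after ">>>" as a command line: name --argument value ..., lists and objects as JSON in quotes. drive_tool: Moves the arm, as the interface text tells. Scaled input: -1 to 1 covers 250 mm each way for a shift and 120 degrees each way for a turn. Its arguments: {"type":"object","properties":{"commands":{"type":"array"},"grip_force":{"type":"number"}},"required":["commands"]}

```bash
mkdir -p pics; python3 - <<'E'
from rig import r
import cv2,numpy as np
s=r.read_state();print({k:np.round(v,2).tolist() for k,v in s.items()})
for n in("scene","top"):
    d=r.get_image(n);cv2.imwrite(f"pics/{n}0.png",d["image"][:,:,::-1])
    print(n,d["fx"],d["fy"],d["cx"],d["cy"],np.round(d["R"],3).tolist(),np.round(d["t"],1).tolist())
E
```

```text
{'t': 0.0, 'joints': [66.99, 21.99, 2.51, 91.65, -1.03, 66.53, -2.86], 'qvel': [-0.09, -0.05, 0.02, -0.06, -0.09, 0.05, 0.03], 'joint_efforts': [-0.0, -43.35, 1.02, -24.95, 0.01, 0.01, 0.0], 'eef_pos': [194.17, -619.3, 229.85], 'orientation': [-179.84, 0.01, 17.41], 'wrist_force': [-0.79, 0.3, 0.81], 'moment': [0.01, 0.03, -0.04], 'grasp_force': 0.0, 'finger_gap': 1.0}
scene 437.2667197925978 437.2667197925978 279.1205289735808 215.94699215191105 [[-0.602, -0.798, 0.024], [-0.433, 0.302, -0.849], [0.671, -0.522, -0.527]] [392.2, 286.2, 893.6]
top 456.1480142701315 456.1480142701315 278.6196249135016 205.39927440002324 [[0.036, -0.999, -0.004], [-0.972, -0.034, -0.231], [0.231, 0.012, -0.973]] [30.3, 574.5, 1079.8]
```

View pics/top0.png

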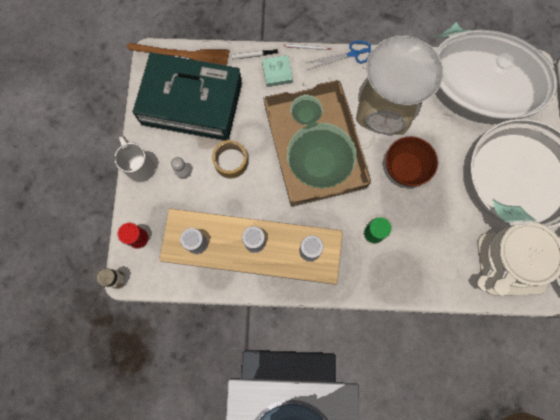

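View pics/scene0.png

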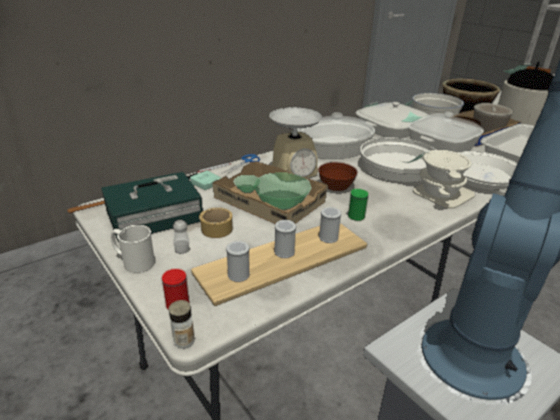

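The top view shows the three grey tins on the board at about (190,239), (254,237) and (312,246) px. The green look-alike is at (378,230) and the red one at (131,235). The scene view agrees, and the tins are clear of the shaker, tape and bowl.

```bash
cat > h.py <<'E'
from rig import r
import cv2,numpy as np
def ray(d,u,v,z):
    R=np.array(d["R"]);t=np.array(d["t"]);c=-R.T@t
    w=R.T@np.array([(u-d["cx"])/d["fx"],(v-d["cy"])/d["fy"],1]);return c+w*(z-c[2])/w[2]
def proj(d,X):
    p=np.array(d["R"])@X+d["t"];return d["fx"]*p[0]/p[2]+d["cx"],d["fy"]*p[1]/p[2]+d["cy"]
def state():
    s=r.read_state();print({k:np.round(s[k],2).tolist() for k in("t","joints","eef_pos","orientation","wrist_force","joint_efforts","finger_gap","grasp_force")})
E
python3 - <<'E'
from h import *
d=r.get_image("top");im=d["image"];g=cv2.resize(cv2.cvtColor(im,cv2.COLOR_RGB2GRAY),None,fx=4,fy=4,interpolation=cv2.INTER_CUBIC)
for u,v in((192,239),(254,237),(312,246)):
    x0,y0=(u-24)*4,(v-24)*4
    c=cv2.HoughCircles(g[y0:y0+192,x0:x0+192],cv2.HOUGH_GRADIENT,1,10,param1=100,param2=15,minRadius=38,maxRadius=60)
    for a,b,q in c[0][:3]: 
        U,V=(x0+a+.5)/4-.5,(y0+b+.5)/4-.5;print(round(U,1),round(V,1),q/4,ray(d,U,V,102).round(0))
hsv=cv2.cvtColor(im,cv2.COLOR_RGB2HSV);m=cv2.inRange(hsv,(10,60,90),(28,255,255));m[:200]=0
cs=max(cv2.findContours(cv2.morphologyEx(m,cv2.MORPH_CLOSE,np.ones((9,9))),0,2)[0],key=cv2.contourArea)
b=cv2.boxPoints(cv2.minAreaRect(cv2.convexHull(cs)));print("board",[ray(d,*p,18).round(0).tolist() for p in b])
# side check in scene: hsv grey blobs
e=r.get_image("scene");h=cv2.cvtColor(e["image"],cv2.COLOR_RGB2HSV)
for n,(u,v) in zip("LMR",((238,262),(285,240),(330,225))):
    p=e["image"][v,u];print(n,p)
for col,(lo,hi) in {"green":((50,120,40),(75,255,255)),"red":((170,150,90),(180,255,255))}.items():
    m=cv2.inRange(hsv,lo,hi);k=[c for c in cv2.findContours(m,0,2)[0] if cv2.contourArea(c)>60]
    for c in k: (u,v),_=cv2.minEnclosingCircle(c);print(col,ray(d,u,v,60).round(0))
E
```

```text
190.5 238.2 11.225 [477. 258. 102.]
197.2 240.2 13.025 [472. 242. 102.]
188.0 237.8 13.6 [478. 264. 102.]
253.0 236.5 10.95 [486. 109. 102.]
254.8 241.8 10.475 [474. 104. 102.]
250.5 236.0 12.825 [487. 115. 102.]
311.0 246.8 10.475 [466. -31. 102.]
309.8 250.0 11.025 [458. -28. 102.]
board [[427.0, 353.0, 18.0], [569.0, 348.0, 18.0], [525.0, -120.0, 18.0], [386.0, -103.0, 18.0]]
L [121 124 121]
M [122 126 123]
R [121 122 117]
green [ 520. -198.   60.]
```

>>> drive_tool --commands '[0,0,-0.05,0,0,-0.2,1,0,0,-0.12,0.1,-0.1,-0.28,1,0,0,-0.19,0.25,-0.25,-0.28,1,0,0,-0.26,0.4,-0.4,-0.28,1,0,0,-0.33,0.52,-0.5,-0.28,1,0,0,-0.4,0.64,-0.63,-0.28,1,0,0,-0.47,0.64,-0.7,-0.28,1,0,0,-0.54,0.64,-0.8,-0.28,1,0,0,-0.605,0.64,-0.9,-0.28,1,0,0,-0.605,0.64,-0.95,-0.28,1]'

```text
t: 1.2
eef_pos: [275.6, -343.8, 301.0]
orientation: [-180.0, -0.0, 90.1]
wrist_force: [0.4, -0.5, -0.1]
finger_gap: 0.998
grasp_force: 0.0
```

```bash
python3 -c "from h import *;state()"
```

```text
{'t': 1.2, 'joints': [59.23, -4.11, -12.63, 113.18, -0.94, 70.89, 47.02], 'eef_pos': [275.59, -343.79, 301.0], 'orientation': [-179.96, -0.03, 90.07], 'wrist_force': [0.39, -0.55, -0.14], 'joint_efforts': [0.12, -21.47, 0.33, -25.88, 0.02, 0.09, 0.52], 'finger_gap': 1.0, 'grasp_force': 0.0}
```

>>> drive_tool --commands '[0,0,0,0.12,0.1,0,1,0,0,0,0.28,0.22,0,1,0,0,0,0.44,0.33,0,1,0,0,0,0.6,0.44,0,1,0,0,0,0.76,0.54,0,1,0,0,0,0.9,0.62,0,1,0,0,0,1,0.7,0,1,0,0,0,1,0.7,0,1,0,0,0,1,0.7,0,1,0,0,0,1,0.7,0,1]'

```text
t: 2.2
eef_pos: [450.4, -97.4, 301.0]
orientation: [-180.0, 0.0, 89.8]
wrist_force: [0.2, -0.9, -1.1]
finger_gap: 1.001
grasp_force: 0.0
```

>>> drive_tool --commands '[0,0,0,0.15,0.02,0,1,0,0,0,0.33,0.03,0,1,0,0,0,0.5,0.04,0,1,0,0,0,0.68,0.06,0,1,0,0,0,0.84,0.08,0,1,0,0,0,0.96,0.08,0,1,0,0,0,1,0.08,0,1,0,0,0,1,0.08,0,1,0,0,0,1,0.08,0,1,0,0,0,1,0.08,0,1]'

```text
t: 3.2
eef_pos: [471.5, 151.2, 300.9]
orientation: [-180.0, 0.1, 89.7]
wrist_force: [0.6, -0.3, 0.3]
finger_gap: 0.997
grasp_force: 0.0
```

```bash
python3 - <<'E'
from h import *
state()
d=r.get_image("wrist");cv2.imwrite("pics/w1.png",d["image"][:,:,::-1])
for X in((477,258,102),(486,109,102)):print(np.round(proj(d,np.array(X)),0))
E
```

```text
{'t': 3.2, 'joints': [25.29, 5.26, -49.79, 105.52, 4.31, 71.18, -26.06], 'eef_pos': [471.5, 151.24, 300.94], 'orientation': [-179.98, 0.08, 89.73], 'wrist_force': [0.65, -0.33, 0.29], 'joint_efforts': [-0.33, -21.96, -2.01, -25.75, -0.01, -0.0, 0.0], 'finger_gap': 1.0, 'grasp_force': 0.0}
[288.  70.]
[296. 217.]
```

View pics/w1.png

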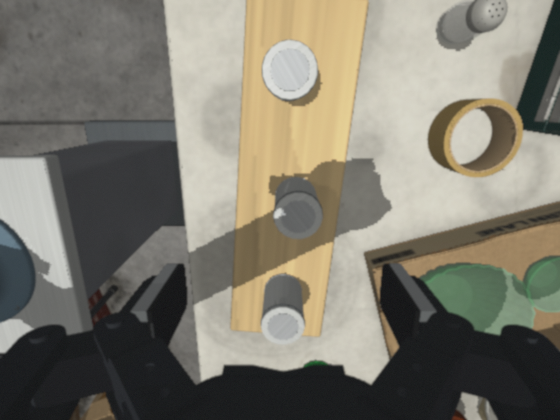

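The wrist view shows all three lids, at about (290,69), (298,215) and (284,325) px, which matches the projected estimates.

```bash
python3 - <<'E'
from h import *
d=r.get_image("wrist")
for u,v in((290,69),(298,215),(284,325)):print(ray(d,u,v,102).round(1))
for u in ((264,69),(317,69),(240,150),(353,150)):print(ray(d,*u,102 if u[1]<100 else 18).round(1))
E
```

```text
[478.8 259.2 102. ]
[487.9 111.6 102. ]
[472.1 -29.4 102. ]
[453.9 259.3 102. ]
[504.7 259.1 102. ]
[416.6 171.3  18. ]
[561.3 170.7  18. ]
```

>>> drive_tool --commands '[0,0,0,0.15,0.03,0,1,0,0,0,0.33,0.03,0.1,1,0,0,0,0.43,0.03,0.25,1,0,0,0,0.43,0.03,0.42,1,0,0,0,0.43,0.03,0.56,1,0,0,0,0.43,0.03,0.62,1,0,0,0,0.43,0.03,0.72,1,0,0,0,0.43,0.03,0.84,1,0,0,0,0.43,0.03,0.94,1,0,0,0,0.43,0.03,1,1]'

```text
t: 4.3
eef_pos: [478.9, 260.3, 50.1]
orientation: [-180.0, 0.1, 89.9]
wrist_force: [-0.3, -0.1, -0.7]
finger_gap: 1.002
grasp_force: 0.0
```

>>> drive_tool --commands '[0,0,0,0,0,0,0.5,0,0,0,0,0,0,0.2,0,0,0,0,0,0,0,0,0,0,0,0,0,-0.3,0,0,0,0,0,0,-0.6,0,0,0,0,0,0,-1,0,0,0,0,0,0,-1,0,0,0,0,0,0,-1,0,0,0,0,0,0,-1,0,0,0,0,0,0,-1]' --grip_force 40

```text
t: 5.3
eef_pos: [479.6, 262.5, 52.9]
orientation: [179.9, -0.0, 90.0]
wrist_force: [-2.0, -1.3, 6.5]
finger_gap: 0.615
grasp_force: 47.1
```

>>> drive_tool --commands '[0,0,0,0,0,-0.03,-1,0,0,0,0,0,-0.09,-1,0,0,0,0,0,-0.17,-1,0,0,0,0,0,-0.25,-1,0,0,0,0,0,-0.31,-1,0,0,0,0,0,-0.35,-1,0,0,0,0,0,-0.36,-1,0,0,0,0,0,-0.36,-1,0,0,0,0,0,-0.36,-1,0,0,0,0,0,-0.36,-1]'

```text
t: 6.3
eef_pos: [477.8, 261.3, 140.2]
orientation: [-179.9, 0.0, 90.0]
wrist_force: [0.5, 0.2, -3.8]
finger_gap: 0.617
grasp_force: 46.4
```

>>> drive_tool --commands '[0,0,0,0,0,0,-1,0,0,0,0,0,0,-1,0,0,0,0,0,0,-1,0,0,0,0,0,0,-1,0,0,0,0,0,0,-1,0,0,0,0,0,0,-1,0,0,0,0,0,0,-1,0,0,0,0,0,0,-1,0,0,0,0,0,0,-1,0,0,0,0,0,0,-1]'

```text
t: 7.3
eef_pos: [478.5, 261.8, 141.3]
orientation: [180.0, -0.0, 90.0]
wrist_force: [0.5, 0.7, -3.0]
finger_gap: 0.616
grasp_force: 46.4
```

```bash
python3 - <<'E'
from h import *
state()
for i in range(4):
    d=r.get_image("wrist");print(np.round(r.read_state()["wrist_force"],2))
cv2.imwrite("pics/w2.png",d["image"][:,:,::-1])
E
```

```text
{'t': 7.3, 'joints': [8.33, 24.29, -49.09, 108.71, 21.81, 56.8, -50.47], 'eef_pos': [478.5, 261.78, 141.3], 'orientation': [180.0, -0.0, 90.01], 'wrist_force': [0.46, 0.75, -2.96], 'joint_efforts': [-0.0, -34.7, -8.11, -22.54, 0.02, 0.01, -0.0], 'finger_gap': 0.62, 'grasp_force': 46.35}
[-0.06 -0.31 -3.98]
[ 1.01 -0.24 -3.78]
[-0.53 -0.13 -2.87]
[ 0.9   0.37 -3.75]
```

View pics/w2.png

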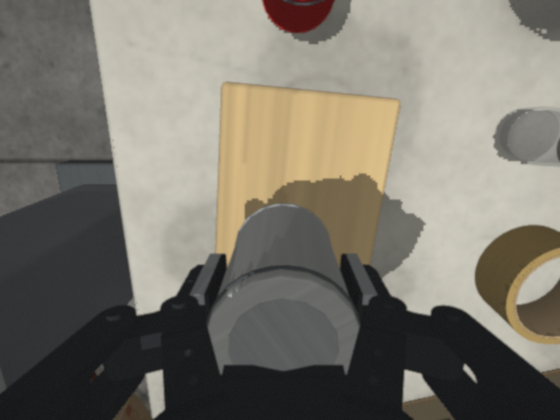

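The left tin is held upright and clear of the board. It weighs about 3.5 N (0.35 kg), so it is the medium one. I'll set it back down.

>>> drive_tool --commands '[0,0,0,0,0,0.08,-1,0,0,0,0,0,0.17,-1,0,0,0,0,0,0.25,-1,0,0,0,0,0,0.31,-1,0,0,0,0,0,0.34,-1,0,0,0,0,0,0.355,-1,0,0,0,0,0,0.355,-1,0,0,0,0,0,0.355,0.3,0,0,0,0,0,0.355,0.6,0,0,0,0,0,0.355,1]'

```text
t: 8.5
eef_pos: [479.5, 262.4, 53.5]
orientation: [179.9, -0.1, 90.0]
wrist_force: [0.1, 0.4, 0.5]
finger_gap: 0.943
grasp_force: 0.0
```

>>> drive_tool --commands '[0,0,0,0,0,0,1,0,0,0,0,0,0,1,0,0,0,0,0,-0.02,1,0,0,0,0,0,-0.08,1,0,0,0,0,0,-0.2,1,0,0,0,0,0,-0.34,1,0,0,0,0,0,-0.48,1,0,0,0,0,0,-0.6,1,0,0,0,0,0,-0.66,1,0,0,0,0,0,-0.68,1]'

```text
t: 9.5
eef_pos: [479.4, 262.7, 225.1]
orientation: [179.8, -0.1, 90.0]
wrist_force: [0.5, 0.4, -0.6]
finger_gap: 0.997
grasp_force: 0.0
```

```bash
python3 - <<'E'
from h import *
state()
d=r.get_image("scene");cv2.imwrite("pics/s2.png",d["image"][:,:,::-1])
for X in((479,259,18),(479,259,102)): print(proj(d,np.array(X)))
E
```

```text
{'t': 9.5, 'joints': [12.0, 18.27, -52.52, 104.43, 16.06, 64.85, -45.97], 'eef_pos': [479.45, 262.71, 225.14], 'orientation': [179.76, -0.08, 90.02], 'wrist_force': [0.49, 0.37, -0.57], 'joint_efforts': [0.05, -30.24, -6.35, -24.02, 0.01, 0.03, 0.01], 'finger_gap': 1.0, 'grasp_force': 0.0}
(np.float64(237.2003503847765), np.float64(273.8524664353686))
(np.float64(236.23500958167023), np.float64(245.94020292239293))
```

View pics/s2.png

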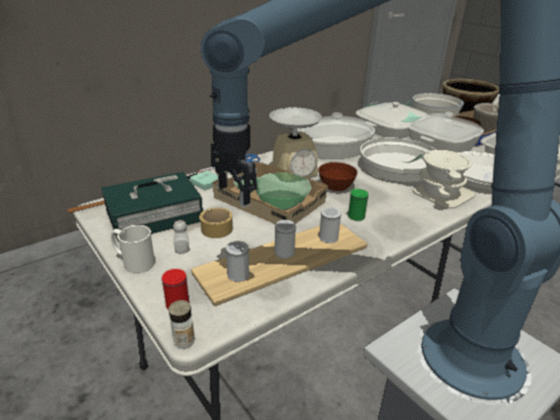

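The left tin stands upright again at about (237,260) px, and the others are undisturbed. Next is the middle tin.

>>> drive_tool --commands '[0,0,0,-0.12,0.03,0,1,0,0,0,-0.28,0.03,0,1,0,0,0,-0.44,0.03,0,1,0,0,0,-0.56,0.03,0.1,1,0,0,0,-0.6,0.03,0.22,1,0,0,0,-0.6,0.03,0.3,1,0,0,0,-0.6,0.03,0.38,1,0,0,0,-0.6,0.03,0.52,1,0,0,0,-0.6,0.03,0.63,1,0,0,0,-0.6,0.03,0.69,1]'

```text
t: 10.55
eef_pos: [482.4, 110.8, 46.1]
orientation: [-179.6, 0.1, 90.0]
wrist_force: [-0.5, 0.2, -0.6]
finger_gap: 0.998
grasp_force: 0.0
```

>>> drive_tool --commands '[0,0,0,0,0,0,0.5,0,0,0,0,0,0,0.2,0,0,0,0,0,0,0,0,0,0,0,0,0,-0.3,0,0,0,0,0,0,-0.6,0,0,0,0,0,0,-1,0,0,0,0,0,0,-1,0,0,0,0,0,0,-1,0,0,0,0,0,0,-1,0,0,0,0,0,0,-1]' --grip_force 40

```text
t: 11.55
eef_pos: [487.2, 112.1, 51.0]
orientation: [179.9, -0.0, 90.0]
wrist_force: [2.1, 0.1, 5.6]
finger_gap: 0.611
grasp_force: 46.6
```

>>> drive_tool --commands '[0,0,0,0,0,-0.03,-1,0,0,0,0,0,-0.09,-1,0,0,0,0,0,-0.17,-1,0,0,0,0,0,-0.25,-1,0,0,0,0,0,-0.31,-1,0,0,0,0,0,-0.35,-1,0,0,0,0,0,-0.36,-1,0,0,0,0,0,-0.36,-1,0,0,0,0,0,-0.36,-1,0,0,0,0,0,-0.36,-1]'

```text
t: 12.55
eef_pos: [485.1, 111.5, 139.1]
orientation: [-179.9, 0.0, 90.0]
wrist_force: [-0.4, 1.4, -5.1]
finger_gap: 0.61
grasp_force: 45.5
```

>>> drive_tool --commands '[0,0,0,0,0,0,-1,0,0,0,0,0,0,-1,0,0,0,0,0,0,-1,0,0,0,0,0,0,-1,0,0,0,0,0,0,-1,0,0,0,0,0,0,-1,0,0,0,0,0,0,-1,0,0,0,0,0,0,-1,0,0,0,0,0,0,-1,0,0,0,0,0,0,-1]'

```text
t: 13.55
eef_pos: [486.0, 111.8, 140.1]
orientation: [180.0, 0.0, 90.0]
wrist_force: [0.0, -0.3, -6.4]
finger_gap: 0.612
grasp_force: 45.5
```

```bash
python3 - <<'E'
from h import *
state()
for i in range(4):
    d=r.get_image("wrist");print(np.round(r.read_state()["wrist_force"],2))
E
```

```text
{'t': 13.55, 'joints': [25.42, 18.38, -48.48, 114.91, 16.99, 53.89, -31.77], 'eef_pos': [486.05, 111.77, 140.06], 'orientation': [179.99, 0.0, 90.01], 'wrist_force': [0.01, -0.31, -6.37], 'joint_efforts': [-0.0, -31.08, -6.17, -23.53, 0.02, 0.01, -0.0], 'finger_gap': 0.61, 'grasp_force': 45.46}
[-0.61 -0.72 -5.65]
[ 0.27  0.62 -6.23]
[ 1.21  0.02 -7.41]
[-0.29  0.93 -6.17]
```

The middle tin weighs about 6.3 N, so it looks like the brass one. I'll set it down and go to the right tin.

>>> drive_tool --commands '[0,0,0,0,0,0.08,-1,0,0,0,0,0,0.17,-1,0,0,0,0,0,0.25,-1,0,0,0,0,0,0.31,-1,0,0,0,0,0,0.34,-1,0,0,0,0,0,0.355,-1,0,0,0,0,0,0.355,-1,0,0,0,0,0,0.355,0.3,0,0,0,0,0,0.355,0.6,0,0,0,0,0,0.355,1]'

```text
t: 14.75
eef_pos: [487.8, 112.4, 52.8]
orientation: [179.8, -0.0, 90.0]
wrist_force: [-0.0, -0.1, -0.9]
finger_gap: 0.949
grasp_force: 0.0
```

>>> drive_tool --commands '[0,0,0,0,0,0,1,0,0,0,0,0,0,1,0,0,0,0,0,-0.02,1,0,0,0,0,0,-0.08,1,0,0,0,0,0,-0.2,1,0,0,0,0,0,-0.34,1,0,0,0,0,0,-0.48,1,0,0,0,0,0,-0.6,1,0,0,0,0,0,-0.66,1,0,0,0,0,0,-0.68,1]'

```text
t: 15.75
eef_pos: [487.2, 112.2, 223.7]
orientation: [179.8, 0.0, 90.0]
wrist_force: [-0.7, -0.0, -0.3]
finger_gap: 0.999
grasp_force: 0.0
```

```bash
python3 - <<'E'
from h import *
state()
d=r.get_image("scene");cv2.imwrite("pics/s3.png",d["image"][140:340,180:420,::-1])
E
```

```text
{'t': 15.75, 'joints': [29.79, 11.39, -51.7, 110.48, 10.18, 62.54, -26.04], 'eef_pos': [487.22, 112.24, 223.67], 'orientation': [179.75, 0.01, 90.01], 'wrist_force': [-0.72, -0.01, -0.27], 'joint_efforts': [-0.01, -25.06, -3.88, -24.12, 0.01, 0.03, 0.01], 'finger_gap': 1.0, 'grasp_force': 0.0}
```

View pics/s3.png

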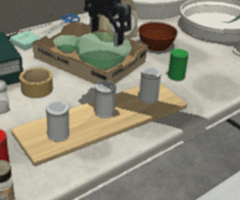

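All three tins stand upright, at crop px (57,120), (104,100) and (150,85).

>>> drive_tool --commands '[0,0,0,-0.12,-0.03,0,1,0,0,0,-0.28,-0.06,0,1,0,0,0,-0.43,-0.06,0,1,0,0,0,-0.53,-0.06,0.1,1,0,0,0,-0.57,-0.06,0.22,1,0,0,0,-0.57,-0.06,0.3,1,0,0,0,-0.57,-0.06,0.38,1,0,0,0,-0.57,-0.06,0.52,1,0,0,0,-0.57,-0.06,0.63,1,0,0,0,-0.57,-0.06,0.69,1]'

```text
t: 16.8
eef_pos: [467.2, -30.4, 44.9]
orientation: [-179.6, -0.1, 90.0]
wrist_force: [0.0, -0.2, 0.1]
finger_gap: 0.999
grasp_force: 0.0
```

>>> drive_tool --commands '[0,0,0,0,0,0,0.5,0,0,0,0,0,0,0.2,0,0,0,0,0,0,0,0,0,0,0,0,0,-0.3,0,0,0,0,0,0,-0.6,0,0,0,0,0,0,-1,0,0,0,0,0,0,-1,0,0,0,0,0,0,-1,0,0,0,0,0,0,-1,0,0,0,0,0,0,-1]' --grip_force 40

```text
t: 17.8
eef_pos: [471.8, -31.0, 49.5]
orientation: [179.9, 0.0, 90.0]
wrist_force: [-1.6, -0.7, 4.8]
finger_gap: 0.616
grasp_force: 43.1
```

>>> drive_tool --commands '[0,0,0,0,0,-0.03,-1,0,0,0,0,0,-0.09,-1,0,0,0,0,0,-0.17,-1,0,0,0,0,0,-0.25,-1,0,0,0,0,0,-0.31,-1,0,0,0,0,0,-0.35,-1,0,0,0,0,0,-0.36,-1,0,0,0,0,0,-0.36,-1,0,0,0,0,0,-0.36,-1,0,0,0,0,0,-0.36,-1]'

```text
t: 18.8
eef_pos: [470.2, -30.7, 137.9]
orientation: [-179.9, -0.0, 90.0]
wrist_force: [-0.5, -0.4, -3.2]
finger_gap: 0.614
grasp_force: 42.6
```

>>> drive_tool --commands '[0,0,0,0,0,0,-1,0,0,0,0,0,0,-1,0,0,0,0,0,0,-1,0,0,0,0,0,0,-1,0,0,0,0,0,0,-1,0,0,0,0,0,0,-1,0,0,0,0,0,0,-1,0,0,0,0,0,0,-1,0,0,0,0,0,0,-1,0,0,0,0,0,0,-1]'

```text
t: 19.8
eef_pos: [471.0, -30.7, 138.8]
orientation: [-180.0, -0.0, 90.0]
wrist_force: [-0.9, -1.0, -2.5]
finger_gap: 0.615
grasp_force: 42.6
```

```bash
python3 - <<'E'
from h import *
state()
for i in range(4):
    d=r.get_image("wrist");print(np.round(r.read_state()["wrist_force"],2))
E
```

```text
{'t': 19.8, 'joints': [40.54, 14.29, -45.56, 118.44, 12.9, 52.16, -12.1], 'eef_pos': [471.01, -30.71, 138.79], 'orientation': [-180.0, -0.0, 90.01], 'wrist_force': [-0.85, -0.95, -2.48], 'joint_efforts': [0.0, -27.08, -4.11, -21.77, 0.01, 0.0, 0.0], 'finger_gap': 0.61, 'grasp_force': 42.58}
[-0.41 -0.09 -2.81]
[-0.13  0.5  -2.14]
[ 0.86 -0.69 -1.71]
[ 0.14 -0.44 -1.6 ]
```

The right tin weighs about 2.1 N, so it is the light one and the middle tin is the heaviest. I'll set the right tin down, then take the middle one again.

>>> drive_tool --commands '[0,0,0,0,0,0.08,-1,0,0,0,0,0,0.17,-1,0,0,0,0,0,0.25,-1,0,0,0,0,0,0.31,-1,0,0,0,0,0,0.34,-1,0,0,0,0,0,0.355,-1,0,0,0,0,0,0.355,-1,0,0,0,0,0,0.355,0.3,0,0,0,0,0,0.355,0.6,0,0,0,0,0,0.355,1]'

```text
t: 21.0
eef_pos: [471.9, -30.8, 50.8]
orientation: [179.9, 0.0, 90.0]
wrist_force: [0.1, -0.1, -0.2]
finger_gap: 0.942
grasp_force: 0.0
```

>>> drive_tool --commands '[0,0,0,0,0,0,1,0,0,0,0,0,0,1,0,0,0,0,0,-0.02,1,0,0,0,0,0,-0.08,1,0,0,0,0,0,-0.2,1,0,0,0,0,0,-0.34,1,0,0,0,0,0,-0.48,1,0,0,0,0,0,-0.6,1,0,0,0,0,0,-0.66,1,0,0,0,0,0,-0.68,1]'

```text
t: 22.0
eef_pos: [472.3, -30.7, 222.4]
orientation: [179.8, 0.1, 90.0]
wrist_force: [-0.1, -0.2, 0.3]
finger_gap: 0.999
grasp_force: 0.0
```

```bash
python3 - <<'E'
from h import *
state()
d=r.get_image("scene");cv2.imwrite("pics/s4.png",d["image"][140:340,180:420,::-1])
E
```

```text
{'t': 22.0, 'joints': [44.69, 6.8, -48.06, 113.93, 5.88, 61.4, -5.95], 'eef_pos': [472.33, -30.68, 222.4], 'orientation': [179.76, 0.09, 90.01], 'wrist_force': [-0.08, -0.22, 0.33], 'joint_efforts': [-0.01, -22.73, -2.18, -24.12, 0.0, 0.03, 0.01], 'finger_gap': 1.0, 'grasp_force': 0.0}
```

View pics/s4.png

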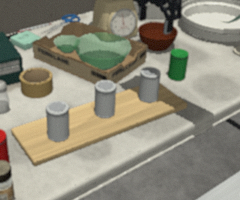

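All three tins stand on the board and are let go. Now I'll take the middle tin again.

>>> drive_tool --commands '[0,0,0,0.12,0.03,0,1,0,0,0,0.28,0.06,0,1,0,0,0,0.43,0.06,0,1,0,0,0,0.53,0.06,0.1,1,0,0,0,0.57,0.06,0.22,1,0,0,0,0.57,0.06,0.3,1,0,0,0,0.57,0.06,0.38,1,0,0,0,0.57,0.06,0.52,1,0,0,0,0.57,0.06,0.63,1,0,0,0,0.57,0.06,0.68,1]'

```text
t: 23.05
eef_pos: [481.9, 110.9, 45.8]
orientation: [-179.5, 0.1, 90.1]
wrist_force: [-0.3, 0.1, -0.2]
finger_gap: 0.997
grasp_force: 0.0
```

>>> drive_tool --commands '[0,0,0,0,0,0,0.5,0,0,0,0,0,0,0.2,0,0,0,0,0,0,0,0,0,0,0,0,0,-0.3,0,0,0,0,0,0,-0.6,0,0,0,0,0,0,-1,0,0,0,0,0,0,-1,0,0,0,0,0,0,-1,0,0,0,0,0,0,-1,0,0,0,0,0,0,-1]' --grip_force 40

```text
t: 24.05
eef_pos: [487.0, 112.1, 51.0]
orientation: [179.9, -0.0, 90.0]
wrist_force: [0.7, -0.6, 5.0]
finger_gap: 0.614
grasp_force: 45.1
```

>>> drive_tool --commands '[0,0,0,0,0,-0.03,-1,0,0,0,0,0,-0.1,-1,0,0,0,0,0,-0.2,-1,0,0,0,0,0,-0.3,-1,0,0,0,0,0,-0.4,-1,0,0,0,0,0,-0.5,-1,0,0,0,0,0,-0.6,-1,0,0,0,0,0,-0.68,-1,0,0,0,0,0,-0.72,-1,0,0,0,0,0,-0.72,-1]'

```text
t: 25.05
eef_pos: [485.5, 111.5, 230.0]
orientation: [180.0, 0.0, 90.0]
wrist_force: [-0.5, 0.2, -6.4]
finger_gap: 0.609
grasp_force: 44.0
```

>>> drive_tool --commands '[0,0,0,0,0,0,-1,0,0,0,0,0,0,-1,0,0,0,0,0,0,-1,0,0,0,0,0,0,-1,0,0,0,0,0,0,-1,0,0,0,0,0,0,-1,0,0,0,0,0,0,-1,0,0,0,0,0,0,-1,0,0,0,0,0,0,-1,0,0,0,0,0,0,-1]'

```text
t: 26.05
eef_pos: [486.0, 111.8, 230.1]
orientation: [180.0, 0.0, 90.0]
wrist_force: [0.9, -0.2, -6.2]
finger_gap: 0.609
grasp_force: 44.0
```

```bash
python3 - <<'E'
from h import *
state()
for i in range(3):
    d=r.get_image("scene");print(np.round(r.read_state()["wrist_force"],2))
cv2.imwrite("pics/s5.png",d["image"][100:340,150:420,::-1])
E
```

```text
{'t': 26.05, 'joints': [31.98, 11.43, -54.02, 110.01, 10.31, 63.59, -26.11], 'eef_pos': [486.04, 111.8, 230.08], 'orientation': [179.99, 0.0, 90.01], 'wrist_force': [0.87, -0.2, -6.2], 'joint_efforts': [-0.0, -26.15, -4.39, -26.84, 0.03, 0.02, -0.0], 'finger_gap': 0.61, 'grasp_force': 44.0}
[ 0.03  0.25 -6.48]
[-0.06  0.03 -6.78]
[ 0.45  0.56 -5.  ]
```

View pics/s5.png

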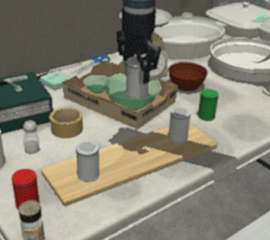

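The middle tin is held up upright at crop px (133,80), and the other two stand on the board at (88,160) and (180,125).

```bash
python3 -c "
from rig import r
print(r.close_job())"
```

```text
the job is handed in; nothing more can be done
None
```

I hefted all three tins left to right and set each back upright; the middle one is the heaviest (about 6.3 N, against 3.5 N left and 2.1 N right), and I handed the job in holding it about 18 cm above the board, though the hand-in returned no verdict.

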